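# Hold the serving tray handle for screwing

## Task

Swing the jig's lever fully out of the way, then set the loose U-shaped wooden handle flat on the jig's bed with the ends of both its legs flush against the upright wooden panel, centred on it, and press it there with a steady push of about 10 newtons, which sinks the sprung panel roughly halfway, never to its end stop. Finish while still holding it pressed like that: a colleague will drive the screws, so do not let go. Leave everything else on the table where it is.

Things in the scene. Friction and masses are not known exactly. Their poses are not given: they have to be found in the camera images.
- jig: Assembly jig fixed to the table: a flat aluminium bed 200 (x) x 240 (y) mm, 10 mm thick. Origin: centre of the bed's underside, at table height; z up. Its +x points from the open front (robot side) towards the wooden panel and the grey spring housing behind it (at x = +64 to +100 mm, top 52 mm above the table). A grey pivot block 36 x 36 mm, top 24 mm above the table, stands on the bed centred at x = -35, y = +100 mm.
- fence (a joint): How far the sprung wooden end panel is pushed in, towards the jig's +x (m): 0 at rest, 0.035 at its end stop. Linear spring without preload, 600 N/m (0.6 N per mm, so 10 N sinks it about 17 mm).
- fence_face (a point): Middle of the foot of the upright wooden panel's front face, at the height of the bed's top (10 mm above the table); moves with the panel, axes as the jig. At rest it is at x = 0, y = 0 of the jig. The panel is 140 mm wide (y), 12 mm thick, its top 56 mm above the table.
- lever (a joint): Angle of the steel swing lever (rad) about an upright pivot on the left (+y) side of the jig: 0 = shut, lying across the bed in front of the panel along the jig's -y; it grows as the knob swings towards the jig's front (-x), clockwise seen from above, to the stop at 1.75 (pointing to the front, a little outwards). It stays where it is left; about 1 N at the knob moves it.
- lever_hinge (a point): On the lever's upright pivot axis (jig x = -35, y = +100 mm), 32 mm above the table.
- lever_knob (a point): Grip point on the axis of the lever's black upright round knob, 95 mm from the pivot, 85 mm above the table. The knob is 18 mm in diameter and reaches from 36 to 100 mm above the table. The lever bar below is 16 mm wide, from 26 to 38 mm above the table.
- handle: The loose U-shaped beech handle lying flat, 60 (x) x 110 (y) x 30 (z) mm, 0.07 to 0.14 kg. Origin: centre of its underside. The grip bar is 20 mm thick (x), 110 mm long (y), its middle at x = -20 mm; two legs 18 mm wide at y = -46 and +46 mm run from it to x = +30 mm, with an open gap of 74 mm between them. The legs point to the handle's +x.
- handle_front (a point): On the handle's underside, midway between the ends of the two legs (x = +30 mm of the handle).
- crosspiece: Bystander: a straight beech bar 22 x 120 x 30 mm, not wanted. Origin: centre of its underside. It and the handle lie one on either side of the jig, either way round.
- screw_tray: Bystander: small open steel tray 70 x 70 x 30 mm. Origin: centre of its underside.
- sauce: Bystander: clear bottle with a white cap, 56 mm in diameter, 160 mm tall. Origin: centre of its underside.
- driver: Bystander: a screwdriver lying on the table. Origin: about its middle.
- jar: Bystander: an amber jar, 70 mm in diameter, 100 mm tall. Origin: centre of its underside.
- spoon: Bystander: a spoon lying on the table to the left. Origin: about its middle.
- tub: Bystander: a white plastic cup, 80 mm in diameter, 70 mm tall, on the left. Origin: centre of its underside.
Things that resemble listed ones, but are neither listed nor needed, are in the scene too. What is shaped like the handle but grey or red is not meant.

How it is judged (in metres and radians):
On the way, in this order (a step that is already met when the one before it is completed fails the run):
1. the lever is swung out of the way (past 1.4 rad) (value of joint lever above 1.4 rad), for 0.2 s.
2. the handle's legs touch the panel (contact force between handle and fence above 1 N), for 0.2 s.
At the end, for the whole second after the job is handed in: The lever is open past 1.4 rad; the fingers hold the handle so that it presses the panel with 6 to 15 N (panel sunk 9 to 26 mm), at rest, upright and square to the panel within 0.08 rad, its legs' ends on the panel's face, centred within 12 mm, its underside within 6 mm of the bed (value of joint lever above 1.4 rad and contact force between handle and fence between 6 and 15 N and value of joint fence between 0.009 and 0.026 m and contact force between the fingers and handle above 3 N and x of handle_front in the frame of fence_face above -0.006 m and y of handle_front in the frame of fence_face between -0.012 and 0.012 m and z of handle_front in the frame of fence_face below 0.006 m and angle between the x axis of handle and the x axis of jig, either way round below 0.08 rad and angle between handle's own z axis and vertical below 0.08 rad and linear speed of handle below 0.01 m/s); the arm keeps its last pose, push and grip.
It fails at once if the panel was rammed to its end stop (value of joint fence above 0.033 m).
It fails at once if another loose thing on the table was moved by more than 30 mm (distance of any of crosspiece, screw_tray, sauce, driver, jar, spoon, tub from where it was at the start of the episode above 0.03 m).
It also fails if it takes over 54 s, if anything falls off the work surface, if the arm or the gripper's body presses on something with over 40 N, if the wrist force passes 120 N, or if a joint passes its speed limit or range.

## Robot

A 7-joint arm with a two-finger parallel gripper is mounted at the origin on the work surface. World frame = base frame: x ahead of the robot, y to its left, z up, the work surface at z = 0. Lengths are in mm, angles in degrees, forces in N, time in s.
With the tool pointing down it reaches from about 400 to 925 mm from the base axis. Payload 4.1 kg.
Tool frame: the origin (TCP) lies on the centre line of the jaws, within the pads' length; the fingertips stand 11 mm ahead of it and the grasp point (between the pads) lies 8 mm behind it; z points along the fingers, y is the line along which they close (so a half turn about z gives the same grasp; the last joint's range is limited). The gripper opens to 85 mm and grips with 20 to 120 N. Pads are 22 mm wide; open, the fingers measure 114 mm over their backs; the gripper's body (76 mm by 85 mm) begins 54 mm behind the grasp point. The pads swing forward as they close: fully open they stand 13 mm farther back than shut.
Start: joints at [-75.86, 22.827, 2.584, 88.041, -1.071, 69.15, -2.905], TCP at [220.297, 611.565, 242.347] pointing down, gripper open.
Joint ranges: [-161.44, 161.44], [-28.35, 127.94], [-78.24, 83.42], [0, 140.83], [-78.03, 258.03], [13.02, 114.36], [-168.23, 168.23]. Speed limits (degrees/s): [147.25, 147.25, 180, 180, 180, 180, 180].

## Interface

Orientations are given as [roll, pitch, yaw] about the fixed x, y, z axes, in that order (R = Rz(yaw) Ry(pitch) Rx(roll)).
In Python, from bench import env, vision, job gives the robot as it stands.
- The arm moves only by the shell command python3 -m crank 'ROWS' [FORCE]. ROWS is JSON, a list of rows, each an object of numbers: "gripper": the opening in per cent of the stroke, from 0 (shut) to 100 (fully open); "tx", "ty", "tz": the shift along the tool's x, y, z in mm; "ax", "ay", "az": the turn, a rotation vector about the tool's x, y, z in degrees. A call has 1 to 5 rows; each row is the pose to reach, as a shift and turn from the pose commanded when the call began, along the tool's axes at that moment; what a row does not reach only later rows make up. A row lasts 1/8 s, in which the tool goes at most 62.5 mm and 10.7 degrees, less where a joint would pass 70% of its speed; a pose out of reach is approached as far as the arm can. A call with a gripper value outside its range is refused whole. The fingers move at their own pace and stop on an object; FORCE is the grip in N (left out, the last holds). Time passes only in rows, so rows that repeat a pose let the fingers close. It gives the time, the measured TCP pose, the force, the opening and the grip force at its end, in the units of the state.
- env.state(): the state, without advancing time (a new reading comes with each control period).
- vision.camera(name): name is "side" or "top"; returns the picture (400x640x3 uint8, red, green, blue); there is no depth.
- vision.camera_model(name): a dict with "fx", "fy", "cx", "cy" (pixels), "origin" and "attitude" of the camera in the world. Camera axes: x right, y down, z forward; pixel columns grow to the right and rows downward; lengths in mm; the calibration is good to about 2 mm. A picture is of the moment at which its call begins. camera_model takes no time and is no camera call.
- job.job_done(): hands the job in; it is judged then, once.
The state is a dict: "t": time; "qpos": joint angles; "joint_velocities": joint speeds; "joint_efforts": joint torques, N m; "ee_pos": TCP position; "ee_rot": TCP orientation; "force": force on the tool from outside, world axes, zero at the start; "wrist_torque": the same for the moment, N m; "width": opening from 0.0 (shut) to 1.0 (fully open); "grasp_force": force on a finger pad.
Only numpy, scipy, OpenCV 4.12 (cv2) and the standard library are available. Lean on these libraries where they do the work, as an engineer would, in place of code of your own. Each camera call takes 0.05 s, during which the arm holds its last target. There are 200 camera calls.

## Working session

There is one attempt and no reset: what is moved stays moved. The work goes in short steps, Python scripts to look and compute and a shell command to move; the robot and the scene stay as the last step left them, time stands still between calls to the robot, and variables do not carry over. Pictures are saved under pics/ and viewed, at most 10 in all, crops included, and the job is handed in when it is done.

```bash
mkdir -p pics; python3 - <<'E'
from bench import env,vision
import cv2
for n in("top","side"):
    cv2.imwrite(f"pics/{n}0.png",vision.camera(n)[:,:,::-1]); print(vision.camera_model(n))
s=env.state();print(s)
E
```

```text
{'fx': 427.1416776298812, 'fy': 427.1416776298812, 'cx': 316.85755076369594, 'cy': 200.49325240336222, 'origin': array([ 290.41347943,   51.03302843, 1555.41912184]), 'attitude': array([-1.71713003e+02,  2.45833952e-02, -8.92534358e+01])}
{'fx': 464.11603539549657, 'fy': 464.11603539549657, 'cx': 305.78101806544356, 'cy': 195.86175819718594, 'origin': array([-209.48934255, 1051.48684248, 1414.35066996]), 'attitude': array([-137.25266048,   -0.54836991, -143.200681  ])}
{'t': 0.1, 'qpos': array([-75.85936183,  22.86714506,   2.58190441,  88.10643676,
        -1.07091018,  69.14939949,  -2.90691661]), 'joint_velocities': array([-0.09142028, -0.03763984,  0.02355326, -0.1944959 , -0.05895584,
       -0.12442232, -0.06408233]), 'joint_efforts': array([ 3.30824572e-03, -4.76262510e+01,  1.36997435e+00, -2.54949903e+01,
        1.18997722e-02,  5.00578957e-03, -3.15540115e-05]), 'ee_pos': array([220.12659156, 611.01635246, 241.37794118]), 'ee_rot': array([-1.79901485e+02,  7.92291596e-03,  1.60190282e+02]), 'force': array([-0.75573755,  0.59290034, -0.14395146]), 'wrist_torque': array([-0.00041374, -0.05621044,  0.04394856]), 'grasp_force': 0.0, 'width': 1.002811054743719}
```

View pics/top0.png

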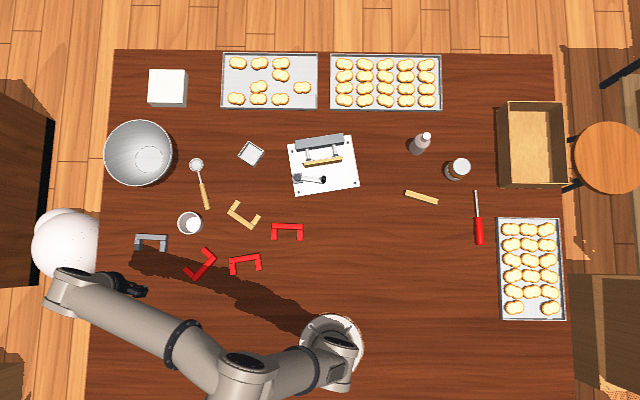

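View pics/side0.png

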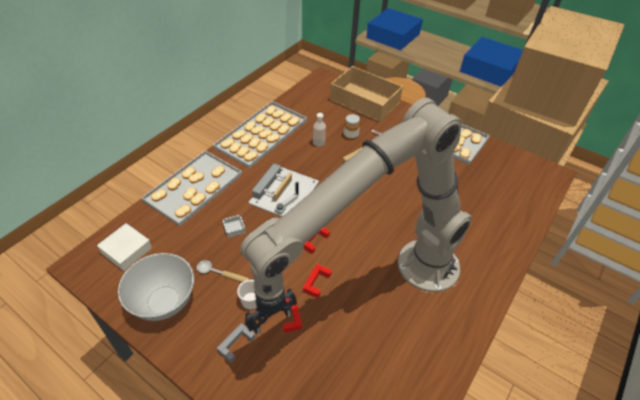

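Top view: U shapes at (243,214) beech, (200,264), (245,263) and (287,231) red, and (151,243) grey. The beech one at (243,214) fits the description by colour, and the straight bar at (421,196) is the crosspiece. The jig is at (323,165) and the lever knob at about (322,180). I'll confirm in one crop.

```bash
python3 - <<'E'
import cv2
a=cv2.imread("pics/top0.png")
cv2.imwrite("pics/c1.png",cv2.resize(a[125:240,215:370],None,fx=5,fy=5,interpolation=cv2.INTER_CUBIC))
E
```

```text
(no output)
```

View pics/c1.png

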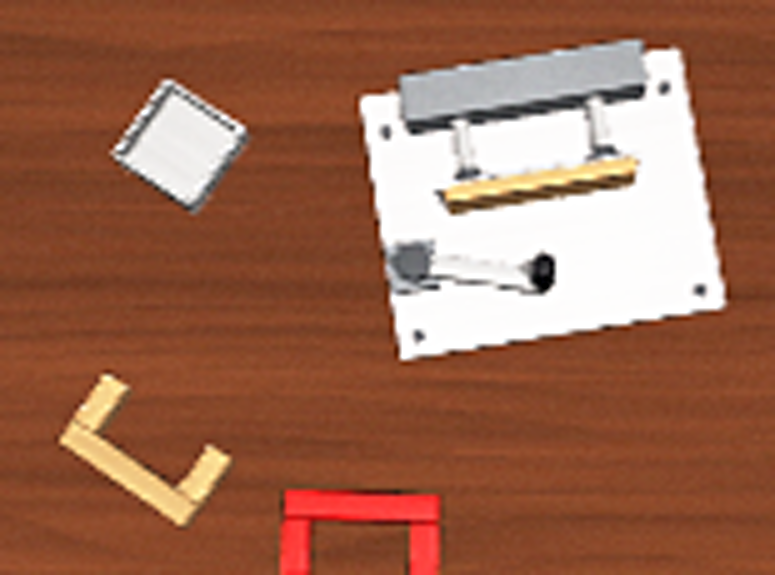

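The crop confirms it: the only beech U has its bar's outer corners at crop (60,440) and (185,525) and its leg ends at (107,375) and (231,460). The lever lies nearly shut, with the knob at crop (542,270). Next I compute poses.

```bash
cat > h.py <<'E'
import numpy as np
from scipy.spatial.transform import Rotation as R
from scipy.optimize import least_squares
from bench import env,vision
def rot(a): return R.from_euler('xyz',a,degrees=True)
def proj(P,n="top"):
    m=vision.camera_model(n); p=rot(m['attitude']).inv().apply(np.atleast_2d(P)-m['origin'])
    return np.c_[m['fx']*p[:,0]/p[:,2]+m['cx'],m['fy']*p[:,1]/p[:,2]+m['cy']]
def unproj(uv,z,n="top"):
    m=vision.camera_model(n); uv=np.atleast_2d(uv)
    d=rot(m['attitude']).apply(np.c_[(uv[:,0]-m['cx'])/m['fx'],(uv[:,1]-m['cy'])/m['fy'],np.ones(len(uv))])
    return m['origin']+d*((z-m['origin'][2])/d[:,2])[:,None]
def fit(L,uv,x0):
    L=np.array(L,float);uv=np.array(uv,float)
    def w(p): return np.c_[R.from_euler('z',p[2]).apply(L)+[p[0],p[1],0]]
    s=least_squares(lambda p:(proj(w(p))-uv).ravel(),x0); return s.x,s.fun
def shift(dst,yaw_tool=None):
    """world target -> shift in the tool axes at the current pose"""
    s=env.state(); return rot(s['ee_rot']).inv().apply(np.array(dst)-s['ee_pos'])
E
python3 - <<'E'
from h import *
c=lambda l:np.array(l)/5+[215,125]-[.4,.4]
x,f=fit([[100,120,10],[100,-120,10],[-100,-120,10],[-100,120,10]],c([[362,98],[680,50],[725,303],[402,358]]),[650,30,0]);print("jig",x[:2],np.degrees(x[2]),f.round(1))
h,f=fit([[30,55,30],[30,-55,30],[-30,55,30],[-30,-55,30],[30,37,30],[30,-37,30]],c([[107,374],[232,459],[60,436],[187,519],[130,388],[207,446]]),[500,200,-.5]);print("handle",h[:2],np.degrees(h[2]),f.round(1))
J=R.from_euler('z',x[2]);hin=J.apply([-35,100,0])[:2]+x[:2]
k=unproj(c([[545,262]]),100)[0];k2=unproj(c([[541,285]]),40)[0];print("hinge",hin,"knob",k,k2)
for q in(k,k2):
    v=J.inv().apply(np.r_[q[:2]-hin,0]);print(np.hypot(*v[:2]),np.degrees(np.arctan2(-v[0],-v[1])))
E
```

```text
jig [649.27150635  33.39779532] 9.97249493526694 [-0.1 -0.2 -0.2 -0.6  0.1  0.7  0.2  0.1]
handle [459.24836799 316.64201767] -33.627193579814296 [ 0.2 -0.5  0.  -0.4 -0.2  0.7 -0.7  1.4 -0.3 -0.5  1.  -0.6]
hinge [597.48278167 125.82575643] knob [585.07667304  32.09164317 100.        ] [580.27821229  34.01544079  40.        ]
94.55154953715983 17.51201399352568
93.4084111104206 20.58620287929367
```

```bash
cat >> h.py <<'E'
def plan(dst,yaw=None):
    s=env.state(); t=shift(dst); Rc=rot(s['ee_rot'])
    a=np.zeros(3) if yaw is None else np.degrees((Rc.inv()*rot([180,0,yaw])).as_rotvec())
    print("t",t.round(1),"a",a.round(1)); 
E
python3 -c "
from h import *
plan([583,33,150],50)"
```

```text
t [-537.3 -420.7   92.2] a [-1.000e-01  1.000e-01  1.102e+02]
```

```bash
python3 -m crank '[{"gripper":100,"tx":-130,"ty":-100,"tz":10,"az":30},{"gripper":100,"tx":-260,"ty":-205,"tz":20,"az":60},{"gripper":100,"tx":-400,"ty":-310,"tz":40,"az":85},{"gripper":100,"tx":-537,"ty":-421,"tz":60,"az":110},{"gripper":100,"tx":-537,"ty":-421,"tz":60,"az":110}]' 20; python3 -c "
from h import *
plan([583,33,150],50)"
```

```text
t [-537.3 -420.7   92.2] a [-1.000e-01  1.000e-01  1.102e+02]schema error: expected keys gripper, tx, ty, tz, ax, ay, az
```

```bash
python3 -m crank '[{"gripper":100,"tx":-540,"ty":-420,"tz":60,"ax":0,"ay":0,"az":110},{"gripper":100,"tx":-540,"ty":-420,"tz":60,"ax":0,"ay":0,"az":110},{"gripper":100,"tx":-540,"ty":-420,"tz":60,"ax":0,"ay":0,"az":110},{"gripper":100,"tx":-540,"ty":-420,"tz":60,"ax":0,"ay":0,"az":110},{"gripper":100,"tx":-540,"ty":-420,"tz":60,"ax":0,"ay":0,"az":110}]' 20; python3 -c "
from h import *
plan([583,33,150],50);print(env.state()['qpos'])"
```

```text
t: 0.72
ee_pos: [387.4, 346.5, 214.7]
ee_rot: [-180.0, -0.0, 106.1]
force: [1.1, 0.1, 0.8]
width: 0.997
grasp_force: 0.0
t [-355.5  100.8   64.6] a [-0.  -0.  56.1]
[-62.83467378  11.33224649  18.70062985 108.07940148  -4.12914236
  61.23542654 -26.35348347]
```

```bash
python3 -m crank '[{"gripper":100,"tx":-355,"ty":100,"tz":65,"ax":0,"ay":0,"az":56},{"gripper":100,"tx":-355,"ty":100,"tz":65,"ax":0,"ay":0,"az":56},{"gripper":100,"tx":-355,"ty":100,"tz":65,"ax":0,"ay":0,"az":56},{"gripper":100,"tx":-355,"ty":100,"tz":65,"ax":0,"ay":0,"az":56},{"gripper":100,"tx":-355,"ty":100,"tz":65,"ax":0,"ay":0,"az":56}]' 20; python3 -c "
from h import *
plan([583,33,150],50);print(env.state()['qpos'])"
```

```text
t: 1.35
ee_pos: [551.4, 86.6, 160.3]
ee_rot: [-180.0, -0.0, 52.4]
force: [0.4, 0.4, -0.3]
width: 1.0
grasp_force: 0.0
t [-23.2  57.8  10.3] a [-0.  -0.   2.4]
[-41.39660272  21.13796576  35.10427261 106.79521248 -14.43493489
  56.49634043 -37.62103601]
```

```bash
python3 -m crank '[{"gripper":100,"tx":-23,"ty":58,"tz":20,"ax":0,"ay":0,"az":2},{"gripper":100,"tx":-23,"ty":58,"tz":20,"ax":0,"ay":0,"az":2},{"gripper":100,"tx":-23,"ty":58,"tz":20,"ax":0,"ay":0,"az":2}]' 20; python3 - <<'E'
from h import *
import cv2
plan([583,33,77],50)
a=vision.camera("top")[:,:,::-1][130:220,270:380];b=vision.camera("side")[:,:,::-1][150:240,230:340]
cv2.imwrite("pics/c2.png",cv2.resize(np.vstack([a,b]),None,fx=3.3,fy=3.3,interpolation=cv2.INTER_CUBIC))
E
```

```text
t: 1.72
ee_pos: [582.5, 34.8, 140.2]
ee_rot: [-179.9, 0.0, 50.7]
force: [-0.1, -0.1, 0.1]
width: 1.0
grasp_force: 0.0
t [-1.1  1.6 63.2] a [-0.1  0.   0.7]
```

View pics/c2.png

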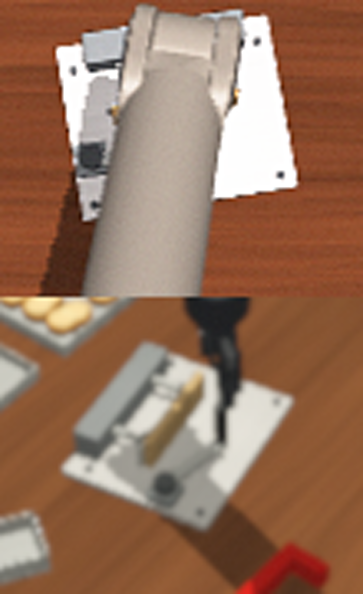

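The top view is blocked by the arm. The side view shows the knob at about crop (221,430), just under the fingers. I descend and grip it.

```bash
python3 -m crank '[{"gripper":100,"tx":-1,"ty":2,"tz":30,"ax":0,"ay":0,"az":0},{"gripper":100,"tx":-1,"ty":2,"tz":63,"ax":0,"ay":0,"az":0},{"gripper":100,"tx":-1,"ty":2,"tz":63,"ax":0,"ay":0,"az":0},{"gripper":0,"tx":-1,"ty":2,"tz":63,"ax":0,"ay":0,"az":0},{"gripper":0,"tx":-1,"ty":2,"tz":63,"ax":0,"ay":0,"az":0}]' 20;  python3 -m crank '[{"gripper":0,"tx":0,"ty":0,"tz":0,"ax":0,"ay":0,"az":0},{"gripper":0,"tx":0,"ty":0,"tz":0,"ax":0,"ay":0,"az":0},{"gripper":0,"tx":0,"ty":0,"tz":0,"ax":0,"ay":0,"az":0}]' 20
```

```text
t: 2.45
ee_pos: [585.1, 33.1, 79.4]
ee_rot: [179.9, -0.1, 50.8]
force: [0.0, 0.8, -0.3]
width: 0.606
grasp_force: 0.0
t: 2.82
ee_pos: [584.3, 32.9, 78.5]
ee_rot: [180.0, -0.1, 50.8]
force: [-1.4, 1.2, 5.3]
width: 0.203
grasp_force: 21.5
```

```bash
python3 - <<'E'
from h import *
s=env.state();p=s['ee_pos'];h=np.array([597.5,125.8]);J=R.from_euler('z',10,degrees=True)
v=J.inv().apply(np.r_[p[:2]-h,0]);a0=np.degrees(np.arctan2(-v[0],-v[1]));print(np.hypot(*v[:2]),a0)
for a in [28,38,48,58,68,78,88,96,102]:
    b=np.radians(a);d=J.apply([-95*np.sin(b),-95*np.cos(b),0]);print(a,shift(np.r_[h+d[:2],p[2]]).round(0))
E
```

```text
93.80830537192776 18.07629519187633
28 [ -8. -14.  -0.]
38 [-13. -30.  -0.]
48 [-15. -46.  -0.]
58 [-14. -63.  -0.]
68 [-10. -79.  -0.]
78 [ -3. -94.  -0.]
88 [   6. -108.   -0.]
96 [  15. -118.    0.]
102 [  23. -124.    0.]
```

```bash
python3 -m crank '[{"gripper":0,"tx":-7,"ty":-14,"tz":0,"ax":0,"ay":0,"az":0},{"gripper":0,"tx":-12,"ty":-30,"tz":0,"ax":0,"ay":0,"az":0},{"gripper":0,"tx":-14,"ty":-46,"tz":0,"ax":0,"ay":0,"az":0},{"gripper":0,"tx":-13,"ty":-63,"tz":0,"ax":0,"ay":0,"az":0},{"gripper":0,"tx":-10,"ty":-79,"tz":0,"ax":0,"ay":0,"az":0}]' 20;  python3 -m crank '[{"gripper":0,"tx":7,"ty":-15,"tz":0,"ax":0,"ay":0,"az":0},{"gripper":0,"tx":16,"ty":-29,"tz":0,"ax":0,"ay":0,"az":0},{"gripper":0,"tx":25,"ty":-39,"tz":0,"ax":0,"ay":0,"az":0},{"gripper":0,"tx":28,"ty":-41,"tz":0,"ax":0,"ay":0,"az":0},{"gripper":0,"tx":28,"ty":-41,"tz":0,"ax":0,"ay":0,"az":0}]' 20
python3 - <<'E'
from h import *
s=env.state();p=s['ee_pos'];h=np.array([597.5,125.8]);J=R.from_euler('z',10,degrees=True)
v=J.inv().apply(np.r_[p[:2]-h,0]);print(np.hypot(*v[:2]),np.degrees(np.arctan2(-v[0],-v[1])))
E
```

```text
t: 3.45
ee_pos: [515.2, 72.6, 78.1]
ee_rot: [179.9, 0.1, 50.6]
force: [3.8, -2.7, 1.8]
width: 0.206
grasp_force: 21.5
t: 4.08
ee_pos: [501.5, 124.2, 77.8]
ee_rot: [-179.9, 0.0, 50.8]
force: [-1.6, -0.8, 6.1]
width: 0.201
grasp_force: 22.1
96.0610718964225 99.01602044376138
```

```bash
python3 -m crank '[{"gripper":100,"tx":0,"ty":0,"tz":0,"ax":0,"ay":0,"az":0},{"gripper":100,"tx":0,"ty":0,"tz":0,"ax":0,"ay":0,"az":0},{"gripper":100,"tx":0,"ty":0,"tz":-40,"ax":0,"ay":0,"az":0},{"gripper":100,"tx":0,"ty":0,"tz":-70,"ax":0,"ay":0,"az":0},{"gripper":100,"tx":0,"ty":0,"tz":-70,"ax":0,"ay":0,"az":0}]' 20; python3 -c "
from h import *
plan([442.6,327.7,120],56.4)"
```

```text
t: 4.7
ee_pos: [503.7, 123.5, 149.5]
ee_rot: [179.9, -0.2, 50.8]
force: [-0.4, -0.1, -0.4]
width: 1.0
grasp_force: 0.0
t [ 119.6 -176.4   29.8] a [ 0.1 -0.2 -5.6]
```

```bash
python3 -m crank '[{"gripper":100,"tx":120,"ty":-176,"tz":30,"ax":0,"ay":0,"az":-5.6},{"gripper":100,"tx":120,"ty":-176,"tz":30,"ax":0,"ay":0,"az":-5.6},{"gripper":100,"tx":120,"ty":-176,"tz":30,"ax":0,"ay":0,"az":-5.6},{"gripper":100,"tx":120,"ty":-176,"tz":30,"ax":0,"ay":0,"az":-5.6},{"gripper":100,"tx":120,"ty":-176,"tz":30,"ax":0,"ay":0,"az":-5.6}]' 20; python3 - <<'E'
from h import *
import cv2
plan([442.6,327.7,15],56.4)
a=vision.camera("top")[:,:,::-1][130:230,210:370];b=vision.camera("side")[:,:,::-1][200:300,200:360]
cv2.imwrite("pics/c3.png",cv2.resize(np.vstack([a,b]),None,fx=3,fy=3,interpolation=cv2.INTER_CUBIC))
E
```

```text
t: 5.32
ee_pos: [439.3, 329.2, 115.8]
ee_rot: [-179.9, 0.2, 56.7]
force: [0.2, -1.1, -0.8]
width: 0.999
grasp_force: 0.0
t [  0.9   3.7 100.8] a [-0.1  0.2  0.3]
```

View pics/c3.png

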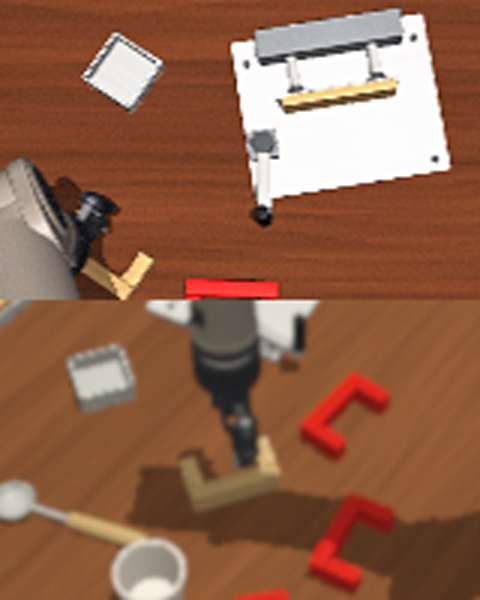

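The lever is open, with the knob at crop (263,214) to the front. The fingers are over the handle between its legs at side crop (243,460). I descend and grip.

```bash
python3 -m crank '[{"gripper":100,"tx":1,"ty":2,"tz":40,"ax":0,"ay":0,"az":0},{"gripper":100,"tx":1,"ty":2,"tz":80,"ax":0,"ay":0,"az":0},{"gripper":100,"tx":1,"ty":2,"tz":98,"ax":0,"ay":0,"az":0},{"gripper":100,"tx":1,"ty":2,"tz":98,"ax":0,"ay":0,"az":0},{"gripper":100,"tx":1,"ty":2,"tz":98,"ax":0,"ay":0,"az":0}]' 20; python3 - <<'E'
from h import *
import cv2
plan([442.6,327.7,15],56.4)
b=vision.camera("side")[:,:,::-1][210:310,220:320]
cv2.imwrite("pics/c4.png",cv2.resize(b,None,fx=5,fy=5,interpolation=cv2.INTER_CUBIC))
E
```

```text
t: 6.05
ee_pos: [445.5, 326.7, 21.1]
ee_rot: [180.0, -0.1, 56.3]
force: [0.4, 0.1, 1.2]
width: 1.0
grasp_force: 0.0
t [-0.7 -3.   6.1] a [ 0.  -0.1 -0.1]
```

View pics/c4.png

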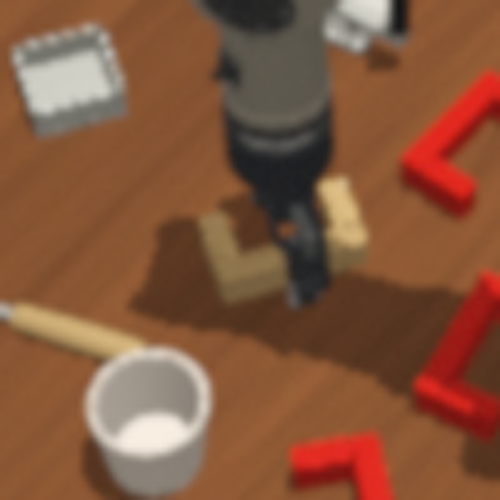

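The near finger is behind the bar at crop (305,285), about centred on the bar's length (230 to 365). I lower 5 mm and close.

```bash
python3 -m crank '[{"gripper":100,"tx":0,"ty":-2,"tz":4,"ax":0,"ay":0,"az":0},{"gripper":0,"tx":0,"ty":-2,"tz":4,"ax":0,"ay":0,"az":0},{"gripper":0,"tx":0,"ty":-2,"tz":4,"ax":0,"ay":0,"az":0},{"gripper":0,"tx":0,"ty":-2,"tz":4,"ax":0,"ay":0,"az":0},{"gripper":0,"tx":0,"ty":-2,"tz":4,"ax":0,"ay":0,"az":0}]' 60; python3 -m crank '[{"gripper":0,"tx":0,"ty":0,"tz":0,"ax":0,"ay":0,"az":0},{"gripper":0,"tx":0,"ty":0,"tz":0,"ax":0,"ay":0,"az":0},{"gripper":0,"tx":0,"ty":0,"tz":0,"ax":0,"ay":0,"az":0}]' 60; python3 -c "
from h import *
plan([442.6,327.7,95])"
```

```text
t: 6.72
ee_pos: [442.8, 327.8, 16.2]
ee_rot: [180.0, -0.0, 56.4]
force: [0.7, 0.4, -1.3]
width: 0.226
grasp_force: 59.1
t: 7.1
ee_pos: [442.8, 327.8, 16.0]
ee_rot: [180.0, -0.0, 56.4]
force: [-0.1, -1.1, 3.9]
width: 0.223
grasp_force: 59.7
t [ -0.1  -0.1 -79. ] a [0. 0. 0.]
```

```bash
python3 -m crank '[{"gripper":0,"tx":0,"ty":0,"tz":-20,"ax":0,"ay":0,"az":0},{"gripper":0,"tx":0,"ty":0,"tz":-60,"ax":0,"ay":0,"az":0},{"gripper":0,"tx":0,"ty":0,"tz":-115,"ax":0,"ay":0,"az":0},{"gripper":0,"tx":0,"ty":0,"tz":-115,"ax":0,"ay":0,"az":0}]' 60; python3 -c "
from h import *
plan([575.4,20.4,135],100)"
```

```text
t: 7.6
ee_pos: [445.0, 329.1, 134.4]
ee_rot: [179.9, -0.5, 56.3]
force: [-0.4, -0.7, -1.0]
width: 0.224
grasp_force: 59.3
t [-184.7  279.6   -1.6] a [  0.3  -0.4 -43.7]
```

```bash
python3 -m crank '[{"gripper":0,"tx":-30,"ty":40,"tz":0,"ax":0,"ay":0,"az":-6},{"gripper":0,"tx":-60,"ty":80,"tz":0,"ax":0,"ay":0,"az":-12},{"gripper":0,"tx":-90,"ty":130,"tz":0,"ax":0,"ay":0,"az":-20},{"gripper":0,"tx":-120,"ty":175,"tz":0,"ax":0,"ay":0,"az":-28},{"gripper":0,"tx":-145,"ty":215,"tz":0,"ax":0,"ay":0,"az":-36}]' 60; python3 -m crank '[{"gripper":0,"tx":0,"ty":0,"tz":0,"ax":0,"ay":0,"az":0}]' 60; python3 -c "
from h import *
plan([575.4,20.4,135],100)"
```

```text
t: 8.22
ee_pos: [540.4, 85.4, 129.0]
ee_rot: [-179.8, 0.0, 92.6]
force: [0.6, 1.2, -1.7]
width: 0.223
grasp_force: 59.1
t: 8.35
ee_pos: [541.3, 81.9, 129.5]
ee_rot: [-179.9, 0.2, 91.9]
force: [-0.1, 1.1, -0.7]
width: 0.22
grasp_force: 59.1
t [-62.6  32.   -5.4] a [-0.1  0.2 -8.1]
```

```bash
python3 -m crank '[{"gripper":0,"tx":-30,"ty":16,"tz":-5,"ax":0,"ay":0,"az":-4},{"gripper":0,"tx":-63,"ty":32,"tz":-5,"ax":0,"ay":0,"az":-8},{"gripper":0,"tx":-63,"ty":32,"tz":-5,"ax":0,"ay":0,"az":-8},{"gripper":0,"tx":-63,"ty":32,"tz":-5,"ax":0,"ay":0,"az":-8}]' 60; python3 - <<'E'
from h import *
import cv2
plan([575.4,20.4,60],100)
a=vision.camera("top")[:,:,::-1][130:210,280:370];b=vision.camera("side")[:,:,::-1][150:230,235:325]
cv2.imwrite("pics/c5.png",cv2.resize(np.hstack([a,b]),None,fx=4.4,fy=4.4,interpolation=cv2.INTER_CUBIC))
E
```

```text
t: 8.85
ee_pos: [574.5, 27.7, 134.4]
ee_rot: [-179.9, -0.1, 100.4]
force: [-0.9, 0.4, -0.8]
width: 0.222
grasp_force: 59.1
t [-7.4 -0.2 74.4] a [-0.1 -0.1  0.4]
```

View pics/c5.png

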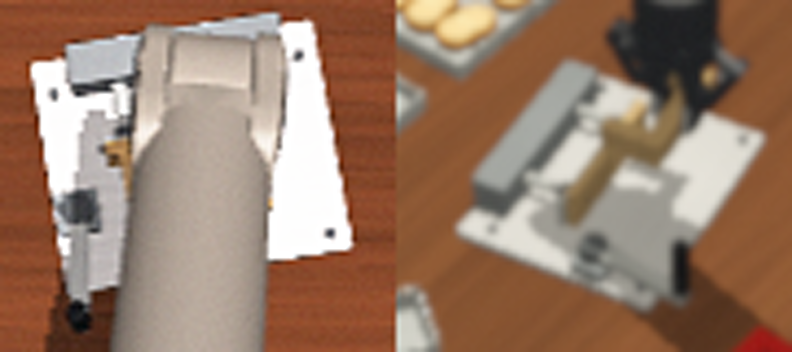

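The handle is square in the grip with its legs towards the panel, and the lever is clear with the knob at crop (78,316). I descend to the bed.

```bash
python3 -m crank '[{"gripper":0,"tx":-7,"ty":0,"tz":25,"ax":0,"ay":0,"az":0},{"gripper":0,"tx":-7,"ty":0,"tz":60,"ax":0,"ay":0,"az":0},{"gripper":0,"tx":-7,"ty":0,"tz":90,"ax":0,"ay":0,"az":0},{"gripper":0,"tx":-7,"ty":0,"tz":103,"ax":0,"ay":0,"az":0},{"gripper":0,"tx":-7,"ty":0,"tz":103,"ax":0,"ay":0,"az":0}]' 60;  python3 -m crank '[{"gripper":0,"tx":0,"ty":0,"tz":0,"ax":0,"ay":0,"az":0},{"gripper":0,"tx":0,"ty":0,"tz":0,"ax":0,"ay":0,"az":0}]' 60; python3 - <<'E'
from h import *
import cv2
plan([575.4,20.4,27],100)
b=vision.camera("side")[:,:,::-1][150:230,235:325]
cv2.imwrite("pics/c6.png",cv2.resize(b,None,fx=6.5,fy=6.5,interpolation=cv2.INTER_CUBIC))
E
```

```text
t: 9.57
ee_pos: [576.4, 20.1, 32.2]
ee_rot: [-179.9, -0.0, 100.4]
force: [0.0, -0.3, -1.9]
width: 0.217
grasp_force: 59.2
t: 9.82
ee_pos: [578.0, 19.4, 34.0]
ee_rot: [179.9, -0.0, 100.4]
force: [0.7, -0.3, -1.1]
width: 0.226
grasp_force: 59.2
t [ 1.5 -2.4  7. ] a [ 0.1 -0.   0.4]
```

View pics/c6.png

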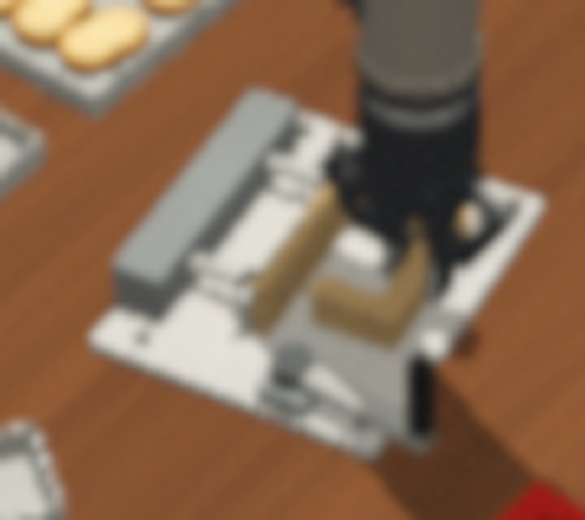

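The handle hovers just above the bed, square to the panel. Its left leg end is at crop (315,287 to 310) and its back-left corner at (395,322 to 345). I check the centring by projecting the model.

```bash
python3 - <<'E'
from h import *
s=env.state();p=s['ee_pos'].copy();p[2]-=16
Rh=R.from_euler('z',s['ee_rot'][2]-90,degrees=True)
f=lambda P:((proj(P,"side")+.5-[235,150])*6.5).round(0).tolist()
for o in(-8,0,8):
    print(o,f(p+Rh.apply([[50,55+o,0],[50,55+o,30],[-10,55+o,0],[-10,55+o,30]])))
J=R.from_euler('z',9.97,degrees=True);jo=np.array([649.3,33.4,0])
print("panel L front top/bot",f(jo+J.apply([[0,70,56],[0,70,10]])),"bed corners",f(jo+J.apply([[-100,120,10],[-100,-120,10],[100,120,10]])))
E
```

```text
-8 [[318.0, 315.0], [317.0, 283.0], [403.0, 347.0], [403.0, 315.0]]
0 [[312.0, 324.0], [311.0, 291.0], [397.0, 356.0], [397.0, 323.0]]
8 [[306.0, 332.0], [304.0, 299.0], [391.0, 365.0], [391.0, 332.0]]
panel L front top/bot [[264.0, 286.0], [267.0, 336.0]] bed corners [[371.0, 447.0], [543.0, 197.0], [89.0, 335.0]]
```

Centred to about −3 mm, and the bed corners match within 1 px. I set it down with a 2 mm correction.

```bash
python3 -m crank '[{"gripper":0,"tx":2,"ty":0,"tz":4,"ax":0,"ay":0,"az":0.4},{"gripper":0,"tx":2,"ty":0,"tz":6,"ax":0,"ay":0,"az":0.4},{"gripper":0,"tx":2,"ty":0,"tz":6,"ax":0,"ay":0,"az":0.4},{"gripper":0,"tx":2,"ty":0,"tz":6,"ax":0,"ay":0,"az":0.4}]' 60; python3 - <<'E'
from h import *
J=R.from_euler('z',9.97,degrees=True);jo=np.array([649.3,33.4,0])
s=env.state();print(J.inv().apply(s['ee_pos']-jo),J.inv().apply(s['force']))
E
```

```text
t: 10.38
ee_pos: [576.7, 21.2, 26.7]
ee_rot: [-180.0, -0.0, 100.0]
force: [0.5, -0.1, -0.3]
width: 0.223
grasp_force: 59.2
[-73.6640662    0.53272096  26.71667424] [ 0.4979359  -0.23135071 -0.27487628]
```

```bash
python3 -m crank '[{"gripper":0,"tx":0,"ty":8,"tz":0,"ax":0,"ay":0,"az":0},{"gripper":0,"tx":0,"ty":16,"tz":0,"ax":0,"ay":0,"az":0},{"gripper":0,"tx":0,"ty":22,"tz":0,"ax":0,"ay":0,"az":0},{"gripper":0,"tx":0,"ty":30,"tz":0,"ax":0,"ay":0,"az":0},{"gripper":0,"tx":0,"ty":30,"tz":0,"ax":0,"ay":0,"az":0}]' 60; cat > r.py <<'E'
from h import *
J=R.from_euler('z',9.97,degrees=True);jo=np.array([649.3,33.4,0])
s=env.state();print(J.inv().apply(s['ee_pos']-jo).round(1),J.inv().apply(s['force']).round(1),s['wrist_torque'].round(2))
E
python3 -m crank '[{"gripper":0,"tx":0,"ty":0,"tz":0,"ax":0,"ay":0,"az":0},{"gripper":0,"tx":0,"ty":0,"tz":0,"ax":0,"ay":0,"az":0}]' 60; python3 r.py
```

```text
t: 11.0
ee_pos: [605.2, 26.2, 26.3]
ee_rot: [-179.8, -0.0, 100.0]
force: [-5.0, -0.5, 2.1]
width: 0.224
grasp_force: 59.6
t: 11.25
ee_pos: [605.0, 26.2, 26.3]
ee_rot: [-179.9, -0.0, 100.0]
force: [-4.9, -0.6, -0.7]
width: 0.223
grasp_force: 59.3
[-44.9   0.6  26.3] [-4.9  0.2 -0.7] [-0.16  1.    0.12]
```

```bash
python3 -m crank '[{"gripper":0,"tx":0,"ty":3,"tz":0,"ax":0,"ay":0,"az":0},{"gripper":0,"tx":0,"ty":6,"tz":0,"ax":0,"ay":0,"az":0},{"gripper":0,"tx":0,"ty":9,"tz":0,"ax":0,"ay":0,"az":0},{"gripper":0,"tx":0,"ty":9,"tz":0,"ax":0,"ay":0,"az":0},{"gripper":0,"tx":0,"ty":9,"tz":0,"ax":0,"ay":0,"az":0}]' 60; python3 -m crank '[{"gripper":0,"tx":0,"ty":0,"tz":0,"ax":0,"ay":0,"az":0},{"gripper":0,"tx":0,"ty":0,"tz":0,"ax":0,"ay":0,"az":0},{"gripper":0,"tx":0,"ty":0,"tz":0,"ax":0,"ay":0,"az":0},{"gripper":0,"tx":0,"ty":0,"tz":0,"ax":0,"ay":0,"az":0}]' 60; python3 r.py; python3 - <<'E'
from h import *
import cv2
b=vision.camera("side")[:,:,::-1][150:230,235:325]
cv2.imwrite("pics/c7.png",cv2.resize(b,None,fx=6.5,fy=6.5,interpolation=cv2.INTER_CUBIC))
E
```

```text
t: 11.88
ee_pos: [612.3, 27.5, 26.3]
ee_rot: [-179.7, -0.1, 99.9]
force: [-9.6, -0.6, 3.5]
width: 0.22
grasp_force: 59.9
t: 12.38
ee_pos: [612.3, 27.5, 26.3]
ee_rot: [-179.7, -0.1, 99.9]
force: [-9.3, -0.7, 3.9]
width: 0.224
grasp_force: 59.9
[-37.5   0.6  26.3] [-9.3  0.9  3.9] [-0.26  1.66  0.11]
```

View pics/c7.png

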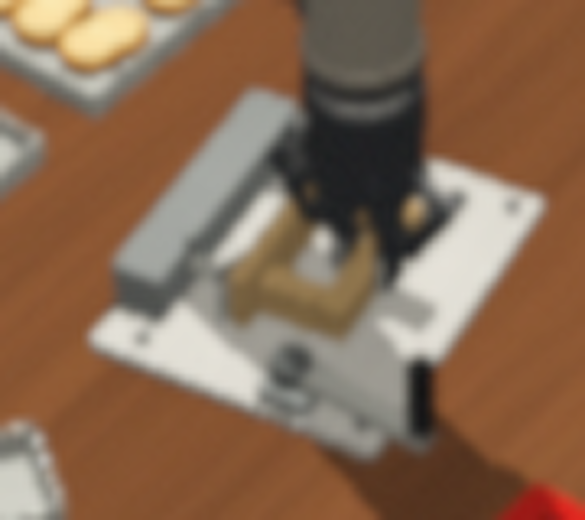

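The handle is flat on the bed with both leg ends on the panel (left leg at about crop (250,285)). The panel is sunk at 9.3 N, steady, and the lever is open.

```bash
python3 -c "
from bench import job
print(job.job_done())"
```

```text
the job is handed in; nothing more can be done
None
```

I swung the lever to about 1.73 rad and am holding the handle flat on the bed, centred and pressed against the panel with about 9.3 N (panel sunk roughly 15 mm); the job is handed in, but it returned no verdict.

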